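# Line up the square tile under the bench drill

### The arm

A 6-joint arm with a two-finger parallel gripper is mounted at the origin on the work surface. World frame = base frame: x ahead of the robot, y to its left, z up, the work surface at z = 0. Lengths are in m, angles in degrees, forces in N, time in s.
With the tool pointing down it reaches from about 0.4 to 0.825 m from the base axis. Payload 7 kg.
Tool frame: the origin (TCP) lies midway between the tips of the shut fingers; the grasp point (between the pads) lies 19 mm behind it (r.grasp_offset is the distance from the TCP to the grasp point, in m); z points along the fingers, x is the direction in which the jaws open and shut, and the axes are right-handed (so a half turn about z gives the same grasp; the last joint's range is limited). The gripper opens to 88 mm and grips with 3 to 60 N. Pads are 19 mm wide; open, the fingers measure 130 mm over their backs; the gripper's body (78 mm by 193 mm) begins 47 mm behind the grasp point.
Start: joints at [-58.665, 20.546, 0.682, 0, -70.136, -16.507], TCP at [0.173, -0.653, 0.227] pointing down, gripper open.
Joint ranges: [-176.03, 176.03], [-82.01, 121.73], [-58.28, 71.71], [-173.87, 95.51], [-174.79, -0.11], [-173.66, 173.66]. Speed limits (degrees/s): [136.94, 136.94, 172.46, 180, 180, 180].

### API

Orientations are given as [roll, pitch, yaw] about the fixed x, y, z axes, in that order (R = Rz(yaw) Ry(pitch) Rx(roll)).
In Python, from plant import r gives the robot as it stands.
- The arm moves only by the tool step_arm, never from a script. Its argument "deltas" is a list of rows, each a list of 7 numbers: the turn, a rotation vector about the tool's x, y, z in rad, then the shift along the tool's x, y, z in mm, then the opening, from -1 (shut) to 1 (fully open), so that 0 is half open. In form: [[ax, ay, az, x, y, z, grip], ...]. A call has 1 to 10 rows; each row shifts and turns the pose as measured when the row begins, along the tool's axes as they then stand; what a row does not reach is not made up. A row lasts 1/10 s, in which the tool goes at most 50 mm and 8.59 degrees, less where a joint would pass 70% of its speed; a pose out of reach is approached as far as the arm can. A call with a gripper value outside its range is refused whole. The fingers move at their own pace and stop on an object; "squeeze" is the grip in N (left out, the last holds). Time passes only in rows, so rows that do not move let the fingers close. It gives the time, the measured TCP pose, the force and the opening at its end, in the units of the state.
- r.get_state(): the state, without advancing time (a new reading comes with each control period).
- r.capture(name): name is "scene" or "top"; returns the picture (420x560x3 uint8, red, green, blue); there is no depth.
- r.camera_info(name): a dict with "vertical_fov" (degrees; the focal length in pixels is half the picture's height over the tangent of half this angle, whatever the lens; pixels are square), "cx", "cy" (the principal point, pixels), "k1" (the pictures are not rectified: a ray, as slopes to the right and down, at radius r is drawn at 1 + k1 r^2 times it, then the intrinsics apply), "view" (4x4, takes a point from world to camera coordinates). Camera axes: x right, y down, z forward; pixel columns grow to the right and rows downward; lengths in m; the calibration is good to about 2 mm. A picture is of the moment at which its call begins. camera_info takes no time and is no camera call.
- r.close_job(): hands the job in, once; it reports no verdict.
The state is a dict: "time_s": time; "joints": joint angles; "qd": joint speeds; "joint_torque": joint torques, N m; "tcp_pos": TCP position; "eef_rot": TCP orientation; "contact_force": force on the tool from outside, world axes, zero at the start; "moment": the same for the moment, N m; "gripper_width": finger opening in m.
Only numpy, scipy, OpenCV 4.12 (cv2) and the standard library are available. Lean on these libraries where they do the work, as an engineer would, in place of code of your own. Each camera call takes 0.05 s, during which the arm holds its last target.

### The job

Two drilling sleds lie on the pottery bench, one carrying a square fired tile and one a round tile. Take the sled with the square tile by its wooden grip, slide it along the table (do not lift it) until the pencilled cross on the tile is straight below the tip of the bench drill's bit, then let go of it. Do not knock the drill, and leave the sled with the round tile where it is.

Things in the scene. Friction and masses are not known exactly. Their poses are not given: they have to be found in the camera images.
- square_sled: The sled to slide: flat wooden board 90 (x) by 220 (y) by 12 mm, about 0.35 kg, loose, flat on the table. Square tile fixed near its +y end. Near its -y end an upright dark wooden grip bar, 20 (x) by 60 (y) mm, centred at [0, -65] mm, from 12 to 57 mm above the table, to be gripped across its 20 mm. Origin: centre of the underside, z up. At the start its y is within 15 deg of world +y.
- square_sled_mark (a point): Centre of the dark pencilled X (22 mm strokes) on the upper face of the square tile; at [15, 78, 20] mm in the sled's frame. The off-white fired tile is 70 x 70 x 8 mm, centred at [0, 60] mm on the sled, its upper face 20 mm above the table; the X is off its centre.
- drill: Bench drill, bolted down. Origin: the table point straight below the bit's tip, z up. Tip 42 mm high; bit 8 mm thick, chuck 32 mm wide from 105 mm up. Grey arm 50 mm wide, 150 to 200 mm high, from the column at [0, 190] mm to [0, -18]; feed lever out to [80, 90]. Foot 130 x 130 mm about the column, all 300 mm high. Its y is within 12 deg of world +y; table under the bit is clear.
- round_sled: The other sled, to be left alone: same board and grip, but a round tile 76 mm across, also with an X. Origin: centre of the underside, axes as for the square sled. The two lie side by side, either one nearer the robot, their centres at least 160 mm apart in x. With the square sled's X below the bit and its yaw kept, the two no longer overlap in y.
There are look-alikes about, which are no part of the job. Leave any orange look-alike of the square_sled alone.

How it is judged:
By the outcome, as a careful person would: the job done as asked, in the order asked, and still so for the second after the job is handed in, with the robot touching nothing.
It also fails if it takes over 38 s, if anything falls off the work surface, if the arm or the gripper's body presses on something with over 40 N, if the wrist force passes 120 N, or if a joint passes its speed limit or range.

## Working session

There is one attempt and no reset: what is moved stays moved. The work goes in short steps, Python scripts to look and compute and a tool call to move; the robot and the scene stay as the last step left them, time stands still between calls to the robot, and variables do not carry over. Pictures are saved under pics/ and viewed, and the job is handed in when it is done.

Besides the shell and the picture viewer there is one more tool, called after "Emit:" by a JSON object that holds its "api" and its "payload". step_arm: Moves the arm, as the interface text tells. Its arguments: {"type":"object","properties":{"deltas":{"type":"array","items":{"type":"array","items":{"type":"number"}}},"squeeze":{"type":"number"}},"required":["deltas"]}

```bash
mkdir -p pics; python3 - <<'E'
from plant import r
import cv2
for n in("scene","top"):
    im=r.capture(n); cv2.imwrite(f"pics/{n}0.png",im[...,::-1]); print(r.camera_info(n))
print(r.get_state())
E
```

```text
{'vertical_fov': 52.38098532836845, 'cx': 271.9469131829237, 'cy': 208.17059097374394, 'k1': -0.003145741709444364, 'view': array([[ 0.6688928 ,  0.74333612,  0.00581777, -0.29346429],
       [ 0.46731269, -0.41440026, -0.78095536, -0.141235  ],
       [-0.57810144,  0.52509413, -0.62455975,  1.1239582 ],
       [ 0.        ,  0.        ,  0.        ,  1.        ]])}
{'vertical_fov': 54.80741953991267, 'cx': 277.68534090592493, 'cy': 206.94466623596202, 'k1': -0.11205182838510512, 'view': array([[-0.01573197, -0.99987264,  0.00268412,  0.00782443],
       [-0.98047843,  0.0149005 , -0.19606127,  0.43738797],
       [ 0.19599631, -0.00571615, -0.98058797,  0.7082208 ],
       [ 0.        ,  0.        ,  0.        ,  1.        ]])}
{'time_s': 0.1, 'joints': array([-5.86645081e+01,  2.05862106e+01,  6.39044581e-01, -1.78765652e-02,
       -7.01356783e+01, -1.65059784e+01]), 'qd': array([ 0.01435077, -0.10765023,  0.08636929,  0.04557707,  0.04700951,
        0.1170193 ]), 'joint_torque': array([-8.65752536e-04, -5.84162199e+01,  2.93750238e+01,  7.01549068e+00,
        1.00948586e-02, -5.42761381e-05]), 'tcp_pos': array([ 0.17261407, -0.65210306,  0.22572875]), 'eef_rot': array([-1.79992574e+02, -8.42054311e-02,  1.04823422e+02]), 'contact_force': array([ 0.36207618, -0.46868873,  0.63104905]), 'moment': array([ 0.05865495,  0.02464946, -0.04926382]), 'gripper_width': 0.08741838642216712}
```

View pics/scene0.png

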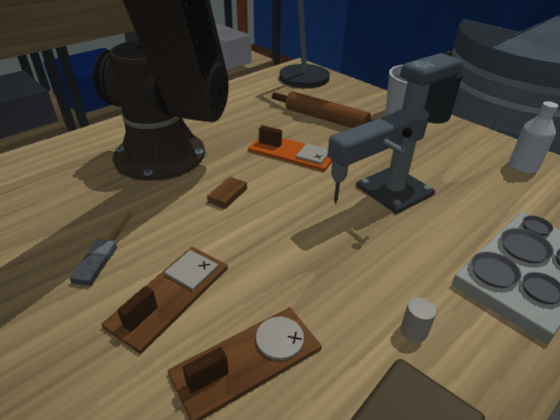

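View pics/top0.png

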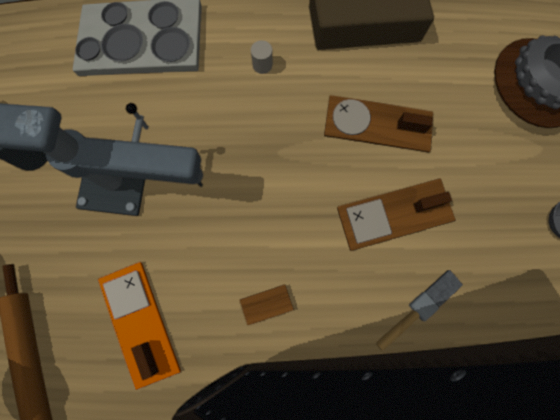

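The wooden candidates are the square tile at top px (395,212), the round tile at (380,122) and an orange look-alike at (138,325). The wooden board with the square tile, in the row nearer the robot, fits the description. I'll confirm it with enlarged crops.

```bash
python3 - <<'E'
import cv2,numpy as np
t=cv2.imread("pics/top0.png");s=cv2.imread("pics/scene0.png")
cv2.imwrite("pics/c1.png",cv2.resize(t[170:260,325:465],None,fx=5.5,fy=5.5,interpolation=cv2.INTER_CUBIC))
cv2.imwrite("pics/c2.png",cv2.resize(s[240:350,95:235],None,fx=5,fy=5,interpolation=cv2.INTER_CUBIC))
a=cv2.resize(t[130:210,150:230],None,fx=5,fy=5,interpolation=cv2.INTER_CUBIC)
b=cv2.resize(s[140:220,300:380],None,fx=5,fy=5,interpolation=cv2.INTER_CUBIC)
cv2.imwrite("pics/c3.png",np.hstack([a,b]))
E
```

```text
(no output)
```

View pics/c1.png

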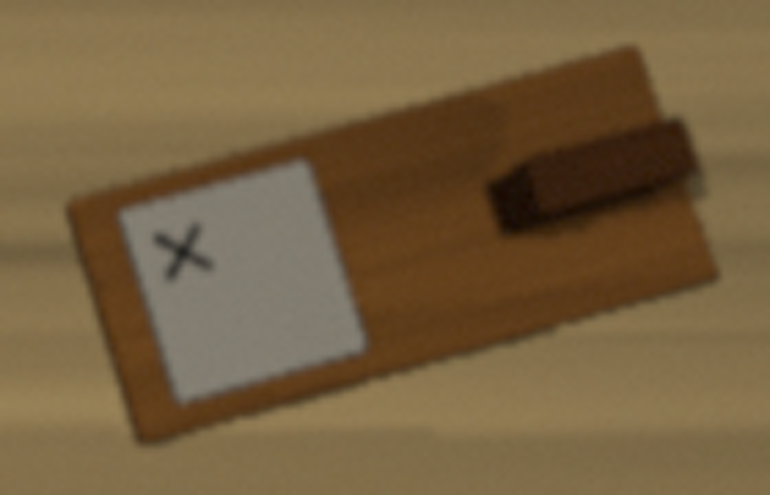

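View pics/c2.png

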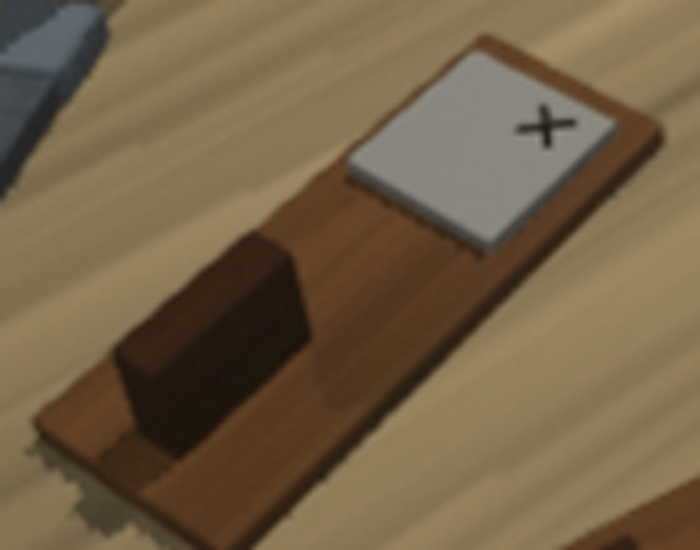

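View pics/c3.png

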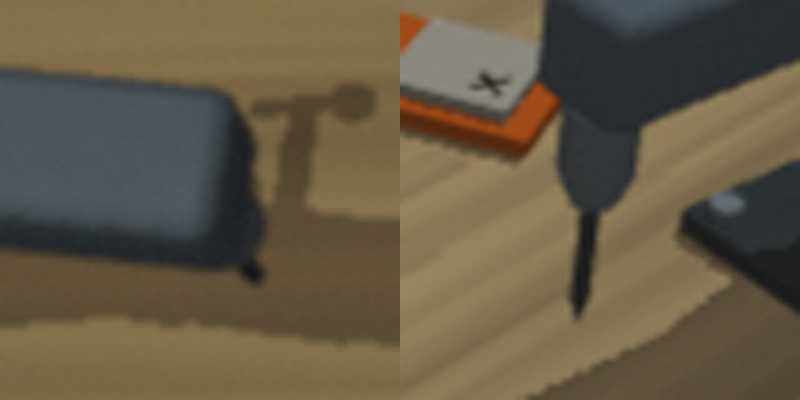

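```bash
cat > h.py <<'E'
from plant import r
import cv2,numpy as np
from scipy.optimize import least_squares
def cam(n):
    c=r.camera_info(n); f=210/np.tan(np.radians(c['vertical_fov']/2))
    return np.array([[f,0,c['cx']],[0,f,c['cy']],[0,0,1.]]),np.array([c['k1'],0,0,0,0]),np.array(c['view'])
C={n:cam(n) for n in("scene","top")}
def proj(n,P):
    K,d,V=C[n]; return cv2.projectPoints(np.asarray(P,float).reshape(-1,3),cv2.Rodrigues(V[:3,:3])[0],V[:3,3],K,d)[0].reshape(-1,2)
def sled(p,L):
    c,s=np.cos(p[2]),np.sin(p[2]); L=np.asarray(L,float)/1000
    return np.c_[p[0]+c*L[:,0]-s*L[:,1],p[1]+s*L[:,0]+c*L[:,1],L[:,2]]
def fit(obs,p0,off=None):
    def f(p): return np.concatenate([(proj(n,sled(p,L))-U).ravel() for n,L,U in obs])
    return least_squares(f,p0,loss='soft_l1'),f
def planept(n,uv,z):
    K,d,V=C[n]; x=cv2.undistortPoints(np.array([[uv]],float),K,d)[0,0]
    R,t=V[:3,:3],V[:3,3]; o=-R.T@t; q=R.T@np.array([x[0],x[1],1]); return o+q*(z-o[2])/q[2]
def tri(ut,us):
    return least_squares(lambda P:np.r_[proj("top",P)[0]-ut,proj("scene",P)[0]-us],[.6,0,.05])
def px(u,s,o): return (np.array(u,float)+.5)/s-.5+np.array(o)
E
python3 - <<'E'
from h import *
T=[[15,78,20],[35,95,20],[35,25,20],[-35,25,20],[-35,95,20]]
ut=px([(184,252),(120,208),(310,158),(368,352),(182,404)],5.5,(325,170))
B=[[45,110,12],[45,-110,12],[-45,-110,12],[-45,110,12]]
ub=px([(70,203),(637,45),(718,273),(140,437)],5.5,(325,170))
us=px([(546,126),(617,125),(490,243),(349,160),(484,52)],5,(95,240))
G=[[-45,110,12],[45,110,12],[-45,-110,12],[-10,-95,57],[-10,-35,57],[10,-35,57]]
ug=px([(484,37),(662,128),(35,420),(115,350),(258,232),(292,256)],5,(95,240))
ot=[("top",T,ut),("top",B,ub)]; os=[("scene",T,us),("scene",G,ug)]
for o in(ot,os,ot+os):
    s,f=fit(o,[.6,-.2,0]); print(s.x[:2],np.degrees(s.x[2]),np.abs(f(s.x)).max().round(2), sled(s.x,[[15,78,20],[0,-65,57]])[:, :2])
tt=px((256,281),5,(150,130)); ss=px((178,319),5,(300,140))
d=tri(tt,ss); print("tip",d.x,d.fun, planept("top",tt,.042),planept("scene",ss,.042))
E
```

```text
[ 0.42833542 -0.2316157 ] 14.495829425224656 1.37 [[ 0.42333377 -0.15234412]
 [ 0.44460554 -0.29454648]]
[ 0.42927471 -0.23362376] 14.649518578262267 1.34 [[ 0.42406044 -0.15436588]
 [ 0.44571358 -0.29651067]]
[ 0.42882258 -0.2326752 ] 14.657504981543834 1.52 [[ 0.42359726 -0.15341805]
 [ 0.44527021 -0.29555982]]
tip [0.47931981 0.14402926 0.04295385] [ 0.5939901   0.50613379  0.83884896 -0.22170996] [0.48056836 0.14536021 0.042     ] [0.4779029  0.14313198 0.042     ]
```

Emit:
{"api": "step_arm", "payload": {"deltas": [[0,0,-0.145,0,0,0,1],[0,0,-0.145,0,0,0,1],[0,0,-0.145,0,0,0,1],[0,0,-0.145,0,0,0,1],[0,0,-0.145,0,0,0,1],[0,0,-0.145,0,0,0,1],[0,0,-0.145,0,0,0,1],[0,0,-0.145,0,0,0,1],[0,0,-0.145,0,0,0,1],[0,0,-0.145,0,0,0,1]], "squeeze": 25}}

```text
time_s: 1.1
tcp_pos: [0.1717, -0.6493, 0.2198]
eef_rot: [179.3, -0.1, -169.4]
contact_force: [-0.3, -0.8, -0.5]
gripper_width: 0.0875
```

```bash
cat >> h.py <<'E'
from scipy.spatial.transform import Rotation as Ro
def go(xyz,yaw):
    s=r.get_state(); R=Ro.from_euler('xyz',s['eef_rot'],degrees=True); W=Ro.from_euler('xyz',[180,0,yaw],degrees=True)
    print('t',s['time_s'],'pos',s['tcp_pos'].round(4),'rot',s['eef_rot'].round(2),'F',s['contact_force'].round(1),'w',s['gripper_width'],'j',s['joints'].round(1))
    if xyz is not None: print('turn',(R.inv()*W).as_rotvec().round(4),'shift',(R.inv().apply(np.array(xyz)-s['tcp_pos'])*1000).round(1))
E
python3 -c "
from h import *
go([.4450,-.2955,.227],194.6)"
```

```text
t 1.1 pos [ 0.1717 -0.6493  0.2198] rot [ 1.7933e+02 -1.1000e-01 -1.6942e+02] F [-0.3 -0.8 -0.5] w 0.08754152606506346 j [-58.7  20.9   0.3  -0.1 -70.1  69.3]
turn [ 0.0118 -0.0015 -0.0702] shift [-333.5  297.7   -4.3]
```

Emit:
{"api": "step_arm", "payload": {"deltas": [[0.012,0,-0.07,-34,30,-1],[0,0,0,-34,30,-1]]}}

```text
schema error: expected 7 numbers
```

Emit:
{"api": "step_arm", "payload": {"deltas": [[0.012,0,-0.07,-36,29,-1,1],[0,0,0,-36,29,-1,1],[0,0,0,-36,29,-1,1],[0,0,0,-36,29,-1,1],[0,0,0,-36,29,-1,1],[0,0,0,-36,29,-1,1],[0,0,0,-36,29,-1,1],[0,0,0,-36,29,-1,1],[0,0,0,-36,29,-1,1]]}}

```text
time_s: 2.0
tcp_pos: [0.4233, -0.3062, 0.2236]
eef_rot: [179.6, -0.3, -165.4]
contact_force: [1.0, -1.0, 0.2]
gripper_width: 0.0876
```

```bash
python3 -c "
from h import *
go([.4450,-.2955,.1],194.6)"
```

```text
t 2.0 pos [ 0.4233 -0.3062  0.2236] rot [ 179.62   -0.3  -165.45] F [ 1.  -1.   0.2] w 0.08757337496356452 j [-14.5   6.6 -18.2  -0.2 -65.7  29.1]
turn [ 0.0067 -0.0053 -0.0009] shift [-24.4   4.1 123.5]
```

Emit:
{"api": "step_arm", "payload": {"deltas": [[0.006,-0.005,0,-12,2,25,1],[0,0,0,-12,2,25,1],[0,0,0,0,0,25,1],[0,0,0,0,0,25,1],[0,0,0,0,0,10,1],[0,0,0,0,0,0,1]]}}

```text
time_s: 2.6
tcp_pos: [0.4505, -0.2896, 0.1109]
eef_rot: [-180.0, 0.1, -164.9]
contact_force: [-0.0, -0.1, 0.8]
gripper_width: 0.0876
```

```bash
python3 - <<'E'
from h import *
go([.4450,-.2955,.025],194.6)
im=r.capture("scene")
cv2.imwrite("pics/s1.png",cv2.resize(im[150:400,50:350,::-1],None,fx=2.4,fy=2.4))
E
```

```text
t 2.6 pos [ 0.4505 -0.2896  0.1109] rot [-1.7997e+02  1.4000e-01 -1.6490e+02] F [-0.  -0.1  0.8] w 0.08756813838809911 j [-11.8  13.6 -25.9  -0.  -50.4  26.9]
turn [-0.0005  0.0024  0.0087] shift [ 7.1 -4.2 85.9]
```

View pics/s1.png

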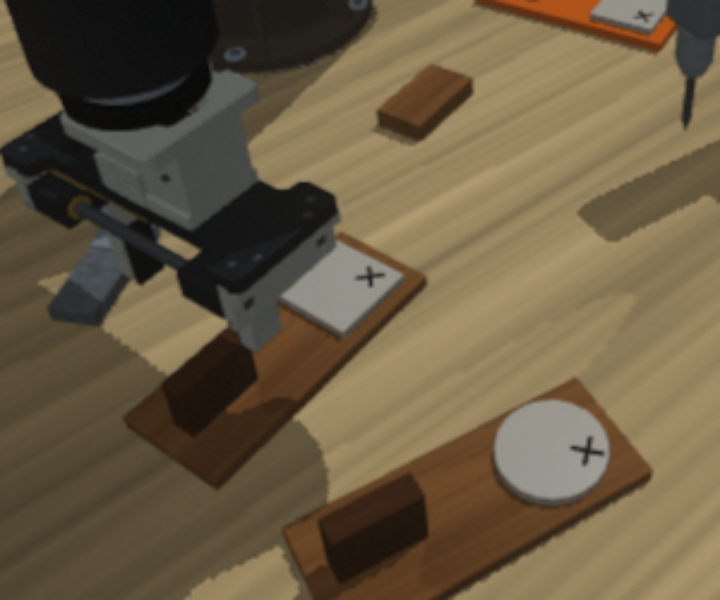

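```bash
python3 - <<'E'
from h import *
print([planept("top",u,.005).round(3) for u in[(445,273),(461,289),(415,300)]])
go([.4450,-.2955,.025],194.6)
E
```

```text
[array([ 0.31 , -0.321,  0.005]), array([ 0.278, -0.351,  0.005]), array([ 0.261, -0.258,  0.005])]
t 2.65 pos [ 0.4509 -0.2898  0.1116] rot [-179.94    0.18 -164.9 ] F [ 0.3  0.7 -0. ] w 0.08761427548745407 j [-11.8  13.5 -25.8  -0.  -50.5  26.9]
turn [-0.001   0.0031  0.0087] shift [ 7.4 -3.9 86.6]
```

Emit:
{"api": "step_arm", "payload": {"deltas": [[0,0.002,0.008,7,-4,15,1],[0,0,0,0,0,15,1],[0,0,0,0,0,10,1],[0,0,0,0,0,0,1]]}}

```text
time_s: 3.05
tcp_pos: [0.4483, -0.2976, 0.0757]
eef_rot: [-179.7, 0.4, -165.4]
contact_force: [-0.0, 0.3, 0.3]
gripper_width: 0.0876
```

```bash
python3 - <<'E'
from h import *
go([.4450,-.2955,.025],194.6)
E
```

```text
t 3.05 pos [ 0.4483 -0.2976  0.0757] rot [-179.67    0.44 -165.39] F [-0.   0.3  0.3] w 0.08764008213927085 j [-12.6  16.1 -28.2   0.1 -45.2  27.1]
turn [-0.0057  0.0077  0.0002] shift [ 3.   3.1 50.6]
```

Emit:
{"api": "step_arm", "payload": {"deltas": [[-0.005,0.007,0,3,3,15,1],[0,0,0,0,0,15,1],[0,0,0,0,0,12,1],[0,0,0,0,0,4,1],[0,0,0,0,0,0,1]]}}

```text
time_s: 3.55
tcp_pos: [0.4465, -0.296, 0.0298]
eef_rot: [-179.8, 0.2, -165.4]
contact_force: [-0.0, -0.6, 0.9]
gripper_width: 0.0878
```

```bash
python3 - <<'E'
from h import *
go([.4450,-.2955,.025],194.6)
E
```

```text
t 3.55 pos [ 0.4465 -0.296   0.0298] rot [-179.84    0.22 -165.37] F [-0.  -0.6  0.9] w 0.08780001218716382 j [-12.5  19.7 -30.7   0.1 -39.3  27.1]
turn [-0.0028  0.0038  0.0005] shift [1.4 0.9 4.8]
```

Emit:
{"api": "step_arm", "payload": {"deltas": [[-0.002,0.003,0,1,1,6,1],[0,0,0,0,0,0,-1],[0,0,0,0,0,0,-1],[0,0,0,0,0,0,-1],[0,0,0,0,0,0,-1],[0,0,0,0,0,0,-1],[0,0,0,0,0,0,-1],[0,0,0,0,0,0,-1]]}}

```text
time_s: 4.35
tcp_pos: [0.4466, -0.2956, 0.0252]
eef_rot: [-179.9, 0.2, -165.3]
contact_force: [0.3, 0.8, 0.1]
gripper_width: 0.0374
```

```bash
python3 - <<'E'
from h import *
go([.4450,-.2955,.025],194.6)
E
```

```text
t 4.35 pos [ 0.4466 -0.2956  0.0252] rot [-1.7987e+02  1.7000e-01 -1.6534e+02] F [0.3 0.8 0.1] w 0.03743645611953995 j [-12.5  20.1 -30.9   0.1 -38.7  27.1]
turn [-0.0022  0.0031  0.001 ] shift [1.5 0.5 0.2]
```

Emit:
{"api": "step_arm", "payload": {"deltas": [[0,0,0,0,0,0,-1],[0,0,0,0,0,0,-1],[0,0,0,0,0,0,-1],[0,0,0,0,0,0,-1],[0,0,0,0,0,0,-1]]}}

```text
time_s: 4.85
tcp_pos: [0.4463, -0.2957, 0.0252]
eef_rot: [-179.9, 0.1, -165.3]
contact_force: [0.1, -1.0, 0.8]
gripper_width: 0.02
```

```bash
python3 - <<'E'
from h import *
s=r.get_state(); p=s['tcp_pos']
go([p[0],p[1]+.2,p[2]],194.6)
E
```

```text
t 4.85 pos [ 0.4463 -0.2957  0.0252] rot [-1.7988e+02  1.3000e-01 -1.6531e+02] F [ 0.1 -1.   0.8] w 0.019962131743213353 j [-12.5  20.1 -30.9   0.1 -38.8  27.1]
turn [-0.0022  0.0024  0.0016] shift [-50.7 193.5  -0.3]
```

Emit:
{"api": "step_arm", "payload": {"deltas": [[0,0,0,-3,10,0,-1],[0,0,0,-5,19,0,-1],[0,0,0,-5,19,0,-1],[0,0,0,-5,19,0,-1],[0,0,0,-5,19,0,-1]]}}

```text
time_s: 5.35
tcp_pos: [0.4474, -0.2053, 0.0253]
eef_rot: [-179.8, 0.2, -165.5]
contact_force: [-0.3, -2.1, -0.6]
gripper_width: 0.0204
```

```bash
python3 - <<'E'
from h import *
s=r.get_state(); p=s['tcp_pos']
go([.4463,-.05,.0252],194.65)
E
```

```text
t 5.35 pos [ 0.4474 -0.2053  0.0253] rot [-179.76    0.19 -165.48] F [-0.3 -2.1 -0.6] w 0.02037823899769646 j [ -1.6  16.8 -36.6   0.3 -36.4  15.8]
turn [-0.0042  0.0033 -0.0023] shift [-37.9 150.6  -0.4]
```

Emit:
{"api": "step_arm", "payload": {"deltas": [[-0.004,0.003,-0.002,-5,19,0,-1],[0,0,0,-5,19,0,-1],[0,0,0,-5,19,0,-1],[0,0,0,-5,19,0,-1],[0,0,0,-5,19,0,-1],[0,0,0,-5,19,0,-1],[0,0,0,-5,19,0,-1]]}}

```text
time_s: 6.05
tcp_pos: [0.4461, -0.0596, 0.0252]
eef_rot: [-180.0, 0.1, -165.4]
contact_force: [-0.3, -1.8, -1.0]
gripper_width: 0.02
```

```bash
python3 - <<'E'
from h import *
go([.500,-.003,.0255],194.65)
E
```

```text
t 6.05 pos [ 0.4461 -0.0596  0.0252] rot [-1.7999e+02  6.0000e-02 -1.6542e+02] F [-0.3 -1.8 -1. ] w 0.02002815199866143 j [ 17.6  13.6 -41.5   0.  -34.8  -3.1]
turn [-0.0001  0.001  -0.0012] shift [-66.5  41.2  -0.2]
```

Emit:
{"api": "step_arm", "payload": {"deltas": [[0,0,0,-16,10,0,-1],[0,0,0,-16,10,0,-1],[0,0,0,-16,10,0,-1],[0,0,0,-12,8,0,-1],[0,0,0,0,0,0,-1],[0,0,0,0,0,0,-1]]}}

```text
time_s: 6.65
tcp_pos: [0.4955, -0.0022, 0.0252]
eef_rot: [-180.0, -0.1, -165.3]
contact_force: [-5.1, -3.8, 9.5]
gripper_width: 0.0197
```

```bash
python3 - <<'E'
from h import *
go([.502,.002,.0255],194.65)
for n in("scene","top"):
    im=r.capture(n); cv2.imwrite(f"pics/{n}2.png",im[...,::-1])
s=cv2.imread("pics/scene2.png");t=cv2.imread("pics/top2.png")
cv2.imwrite("pics/c4.png",cv2.resize(s[140:260,250:390],None,fx=5,fy=5,interpolation=cv2.INTER_CUBIC))
cv2.imwrite("pics/c5.png",cv2.resize(t[120:240,160:300],None,fx=5,fy=5,interpolation=cv2.INTER_CUBIC))
E
```

```text
t 6.65 pos [ 0.4955 -0.0022  0.0252] rot [-1.7998e+02 -9.0000e-02 -1.6526e+02] F [-5.1 -3.8  9.5] w 0.01965251553290799 j [ 22.5  17.2 -35.7   0.  -37.1  -7.8]
turn [-0.0004 -0.0017  0.0016] shift [-7.3  2.4 -0.3]
```

View pics/c4.png

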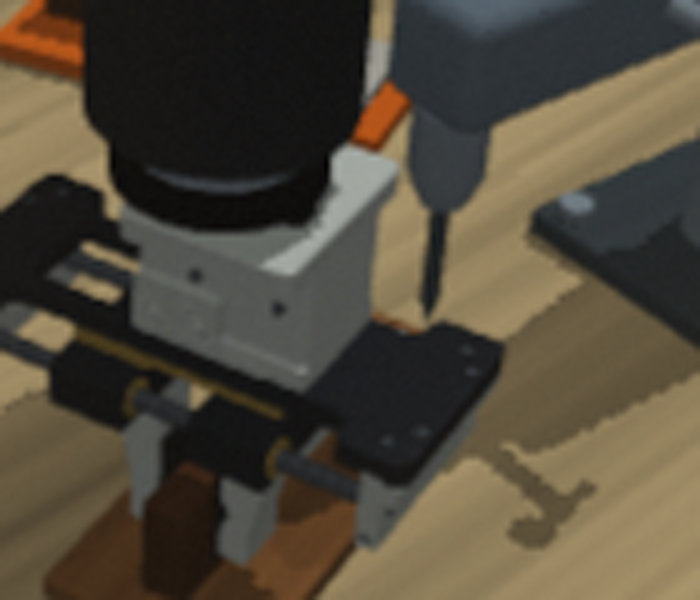

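View pics/c5.png

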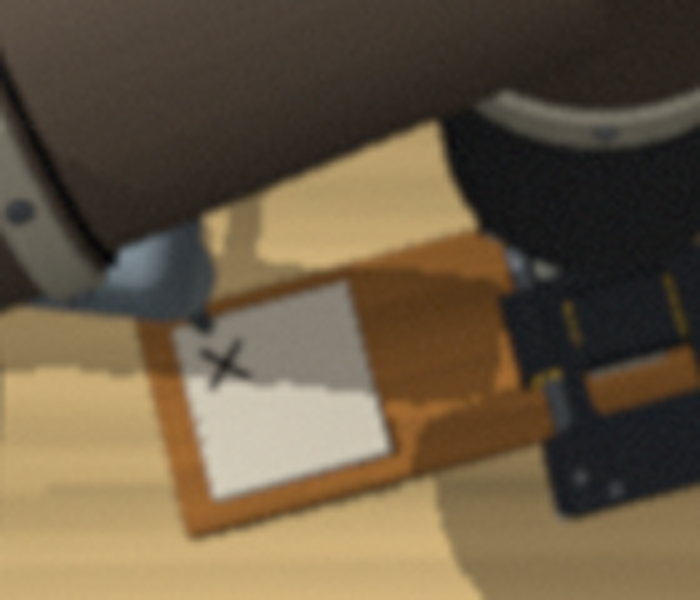

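View pics/scene2.png

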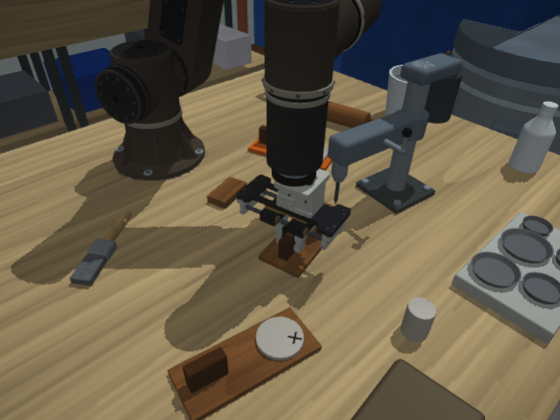

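```bash
python3 - <<'E'
from h import *
x=px((224,363),5,(160,120)); m=planept("top",x,.02); 
# board/tile fit
T=[[15,78,20],[35,95,20],[35,25,20],[-35,25,20],[-35,95,20]]
U=px([(224,363),(172,330),(349,282),(392,452),(213,500)],5,(160,120))
s,f=fit([("top",T,U)],[.48,.06,.25]); print(m,s.x,np.degrees(s.x[2]),np.abs(f(s.x)).max(),sled(s.x,T[:1]))
p=proj("scene",[[.4793,.144,.042]]),proj("top",[[.4793,.144,.042],[.4793,.144,.105],[.4806,.1454,.042],[.4806,.1454,.105]]);print(p)
t0=cv2.imread("pics/top0.png");t=cv2.imread("pics/top2.png");sc=cv2.imread("pics/scene2.png")
a=cv2.resize(t0[172:200,186:214],None,fx=14,fy=14,interpolation=cv2.INTER_NEAREST)
b=cv2.resize(sc[180:208,322:350],None,fx=14,fy=14,interpolation=cv2.INTER_NEAREST)
cv2.imwrite("pics/c6.png",np.clip(np.hstack([a,b])*1.5,0,255))
E
```

```text
[0.47334928 0.14221682 0.02      ] [0.47739614 0.06192747 0.25223485] 14.45199207308843 0.5111374201717638 [[0.47245514 0.14120286 0.02      ]]
(array([[335.97722438, 203.5377856 ]]), array([[201.50066229, 186.44041433],
       [194.94529509, 177.52376351],
       [200.7794449 , 185.78408642],
       [194.16549524, 176.8147203 ]]))[ WARN:0@0.263] global loadsave.cpp:1063 imwrite_ Unsupported depth image for selected encoder is fallbacked to CV_8U.
```

View pics/c6.png

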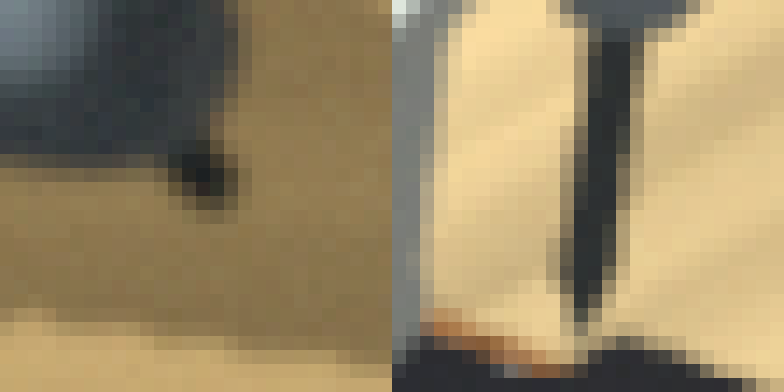

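```bash
python3 - <<'E'
from h import *
go([.5025,.0017,.0256],194.65)
E
```

```text
t 6.75 pos [ 0.4955 -0.0023  0.0252] rot [ 1.800e+02 -4.000e-02 -1.653e+02] F [-0.7  0.8  1.8] w 0.0199020471509039 j [ 22.5  17.2 -35.8  -0.  -37.1  -7.8]
turn [ 0.     -0.0008  0.001 ] shift [-7.8  2.1 -0.4]
```

Emit:
{"api": "step_arm", "payload": {"deltas": [[0,0,0,-4,1,0,-1],[0,0,0,-4,1,0,-1],[0,0,0,0,0,0,-1],[0,0,0,0,0,0,-1]]}}

```text
time_s: 7.15
tcp_pos: [0.4952, -0.003, 0.0257]
eef_rot: [-179.9, -0.7, -165.5]
contact_force: [0.2, 1.2, -2.5]
gripper_width: 0.02
```

```bash
python3 - <<'E'
from h import *
go([.5025,.0017,.0254],194.65)
E
```

```text
t 7.15 pos [ 0.4952 -0.003   0.0257] rot [-179.95   -0.75 -165.51] F [ 0.2  1.2 -2.5] w 0.019959384973186733 j [ 22.4  17.5 -35.2  -0.1 -38.1  -7.8]
turn [-0.0009 -0.013  -0.0028] shift [-8.2  2.7  0.2]
```

```bash
python3 - <<'E'
from h import *
print(r.get_state()['joint_torque'].round(1), r.get_state()['moment'])
for n in("scene","top"):
    im=r.capture(n); cv2.imwrite(f"pics/{n}3.png",im[...,::-1])
E
```

```text
[ -0.4 -44.3  18.9   4.7  -0.3  -0. ] [ 0.22103159 -0.0008174   0.091817  ]
```

View pics/top3.png

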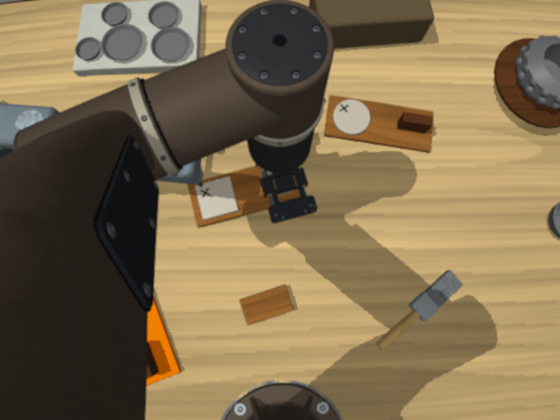

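View pics/scene3.png

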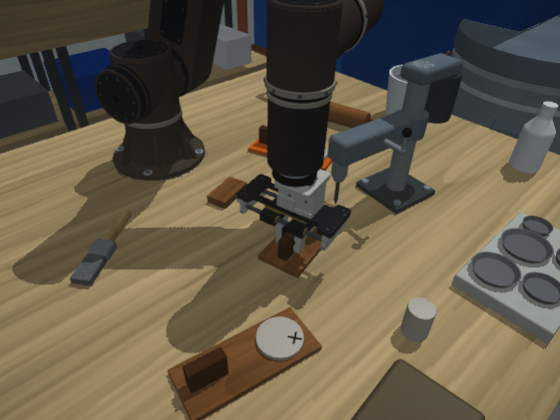

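Emit:
{"api": "step_arm", "payload": {"deltas": [[0,-0.013,-0.003,-6,3,-0.5,-1],[0,0,0,-4,1,-0.5,-1]]}}

```text
time_s: 7.45
tcp_pos: [0.5035, 0.0031, 0.026]
eef_rot: [-179.9, -0.0, -165.4]
contact_force: [0.2, 0.2, -2.6]
gripper_width: 0.0199
```

```bash
python3 - <<'E'
from h import *
go([.5025,.0017,.0254],194.65)
E
```

```text
t 7.45 pos [0.5035 0.0031 0.026 ] rot [-1.7994e+02 -4.0000e-02 -1.6537e+02] F [ 0.2  0.2 -2.6] w 0.019904344762392823 j [ 22.8  17.7 -34.8   0.1 -37.5  -8.2]
turn [-0.0011 -0.0008 -0.0003] shift [ 1.3 -1.1  0.6]
```

Emit:
{"api": "step_arm", "payload": {"deltas": [[0,0,0,0,0,0.5,-1],[0,0,0,0,0,0,-1]]}}

```text
time_s: 7.65
tcp_pos: [0.504, 0.0035, 0.0251]
eef_rot: [-179.9, -0.1, -165.3]
contact_force: [-1.0, -1.5, 1.3]
gripper_width: 0.0195
```

```bash
python3 - <<'E'
from h import *
go([.5025,.0017,.0254],194.65)
for n in("top",):
    im=r.capture(n); cv2.imwrite(f"pics/{n}4.png",im[...,::-1])
t=cv2.imread("pics/top4.png")
cv2.imwrite("pics/c7.png",cv2.resize(t[160:230,180:260],None,fx=8,fy=8,interpolation=cv2.INTER_CUBIC))
E
```

```text
t 7.65 pos [0.504  0.0035 0.0251] rot [-1.7993e+02 -6.0000e-02 -1.6534e+02] F [-1.  -1.5  1.3] w 0.019459485819181763 j [ 22.8  17.9 -34.7   0.1 -37.5  -8.2]
turn [-0.0012 -0.0011  0.0002] shift [ 1.9 -1.4 -0.3]
```

View pics/c7.png

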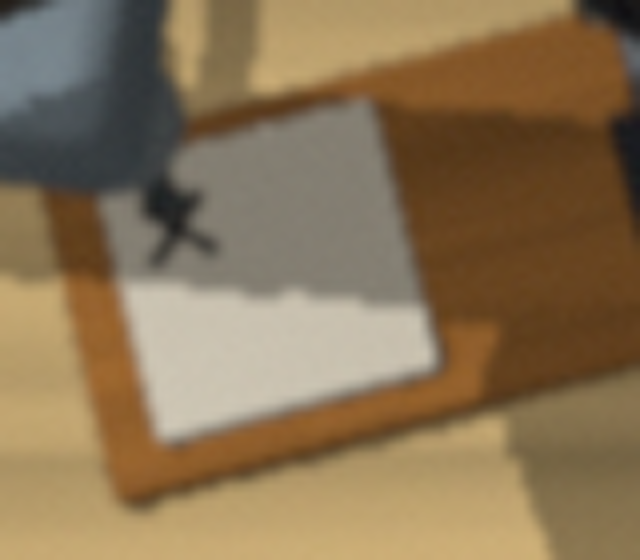

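```bash
python3 - <<'E'
from h import *
T=[[35,25,20],[-35,25,20],[-35,95,20]]
U=px([(372,97),(441,370),(160,446)],8,(180,160))
s,f=fit([("top",T,U)],[.48,.06,.25]); print(s.x,np.degrees(s.x[2]),f(s.x),sled(s.x,[[15,78,20]]))
print(planept("top",px((176.5,226),8,(180,160)),.02))
print(planept("top",(201,186),.042))
E
```

```text
[0.48592895 0.06766043 0.254217  ] 14.565561450151415 [-0.03335708  0.15663826  0.12752131 -0.09912059 -0.09418545 -0.05200881] [[0.48083082 0.14692586 0.02      ]]
[0.482188   0.14782498 0.02      ]
[0.48017276 0.14497102 0.042     ]
```

Emit:
{"api": "step_arm", "payload": {"deltas": [[0,0,0,4,-2,0,-1],[0,0,0,0,0,0,-1]]}}

```text
time_s: 7.9
tcp_pos: [0.5008, 0.0006, 0.0252]
eef_rot: [-179.9, -0.0, -165.3]
contact_force: [-0.5, -0.4, 0.2]
gripper_width: 0.0201
```

```bash
python3 - <<'E'
from h import *
go([.5018,.0015,.0252],194.65)
E
```

```text
t 7.9 pos [0.5008 0.0006 0.0252] rot [-1.7994e+02 -1.0000e-02 -1.6533e+02] F [-0.5 -0.4  0.2] w 0.02009420697157372 j [ 22.6  17.6 -35.2   0.1 -37.2  -8. ]
turn [-0.0011 -0.0002  0.0004] shift [-1.1  0.6 -0. ]
```

Emit:
{"api": "step_arm", "payload": {"deltas": [[0,0,0,0,0,0,0],[0,0,0,0,0,0,0],[0,0,0,0,0,0,0],[0,0,0,0,0,0,0],[0,0,0,0,0,0,0],[0,0,0,0,0,-10,0],[0,0,0,0,0,-20,0],[0,0,0,0,0,-20,0],[0,0,0,0,0,-20,0]]}}

```text
time_s: 8.8
tcp_pos: [0.4992, -0.0, 0.0971]
eef_rot: [-179.9, -0.3, -165.3]
contact_force: [1.3, 0.3, 1.0]
gripper_width: 0.0435
```

Emit:
{"api": "step_arm", "payload": {"deltas": [[0,0,0,10,-40,-10,0],[0,0,0,10,-40,-10,0],[0,0,0,10,-40,-10,0],[0,0,0,10,-40,-10,0],[0,0,0,10,-40,0,0],[0,0,0,0,0,0,0]]}}

```text
time_s: 9.4
tcp_pos: [0.5058, -0.2118, 0.1492]
eef_rot: [-179.7, 0.4, -164.9]
contact_force: [-0.5, 0.7, 0.2]
gripper_width: 0.0437
```

```bash
python3 - <<'E'
from h import *
go([.5018,.0015,.0252],194.65)
for n in("scene","top"):
    im=r.capture(n); cv2.imwrite(f"pics/{n}5.png",im[...,::-1])
s=cv2.imread("pics/scene5.png");t=cv2.imread("pics/top5.png")
cv2.imwrite("pics/c8.png",cv2.resize(s[160:280,250:380],None,fx=5,fy=5,interpolation=cv2.INTER_CUBIC))
cv2.imwrite("pics/c9.png",cv2.resize(t[160:240,180:280],None,fx=7,fy=7,interpolation=cv2.INTER_CUBIC))
E
```

```text
t 9.4 pos [ 0.5058 -0.2118  0.1492] rot [-179.7     0.41 -164.89] F [-0.5  0.7  0.2] w 0.04368962536258402 j [ -2.1  12.1 -22.1   0.2 -55.4  17.1]
turn [-0.0052  0.0072  0.008 ] shift [-50.8 207.6 123.3]
```

View pics/c8.png

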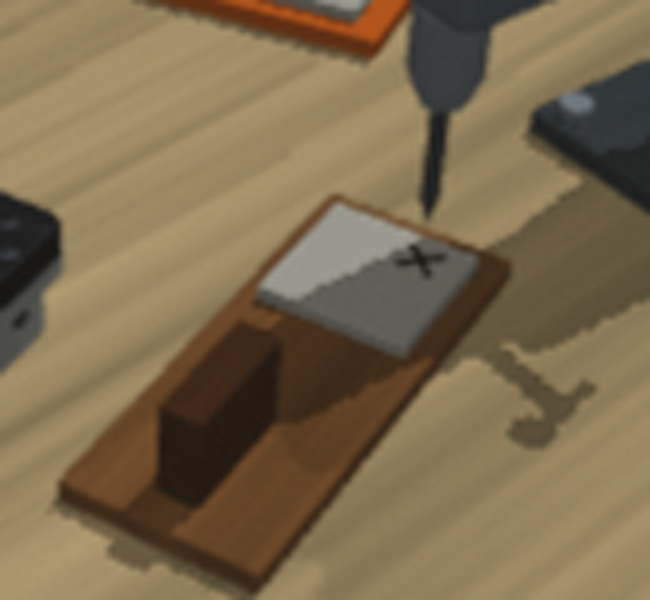

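View pics/c9.png

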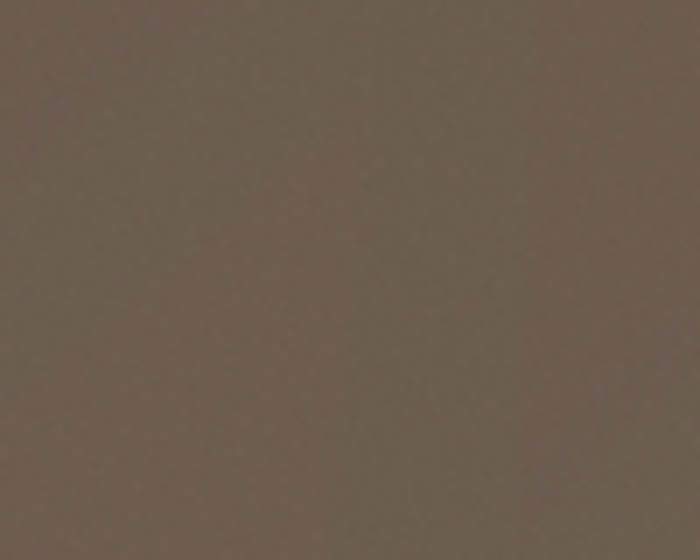

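```bash
python3 - <<'E'
from h import *
P=lambda u:px(u,5,(250,160))
tip=planept("scene",P((428,219)),.042)
T=[[15,78,20],[-35,95,20],[35,95,20],[35,25,20],[-35,25,20]]
U=P([(420.5,260),(340,202),(480,257),(406,352),(258,292)])
G=[[-45,110,12],[45,110,12],[-45,-110,12],[45,-110,12],[-10,-95,57],[-10,-35,57],[10,-35,57]]
UG=P([(335,196),(511,265),(62,485),(255,580),(160,405),(240,324),(280,342)])
s,f=fit([("scene",T,U),("scene",G,UG)],[.48,.06,.25]);print(s.x,np.degrees(s.x[2]),f(s.x).round(1))
print("mark fit",sled(s.x,T[:1]),"direct",planept("scene",U[0],.02),"tip",tip)
print(((proj("scene",[[tip[0],tip[1],.02]])[0]-[250,160]+.5)*5-.5))
E
```

```text
[0.48476657 0.06129974 0.25711103] 14.73137715593391 [ 0.2  0.8 -0.6  0.4  0.4  0.5  0.1 -0.4 -0.2 -0.7 -0.5 -0.5  1.  -0.3
 -1.3 -0.2  0.8  0.3 -0.8  1.  -0.1 -0.6  0.9 -0.4]
mark fit [[0.47943907 0.14055008 0.02      ]] direct [0.47737453 0.1421766  0.02      ] tip [0.4779029  0.14313198 0.042     ]
[422.92708451 259.64692056]
```

Emit:
{"api": "step_arm", "payload": {"deltas": [[0,0,0,31,-31,-5,0],[0,0,0,31,-31,-5,0],[0,0,0,31,-31,-5,0],[0,0,0,31,-31,-5,0],[0,0,0,31,-31,-5,0],[0,0,0,31,-31,-1,0],[0,0,0,31,-31,-1,0],[0,0,0,31,-31,-1,0],[0,0,0,31,-31,-1,0],[0,0,0,0,0,0,0]]}}

```text
time_s: 10.5
tcp_pos: [0.3121, -0.5529, 0.1814]
eef_rot: [-179.7, 0.5, -163.6]
contact_force: [0.5, 0.6, -0.6]
gripper_width: 0.044
```

```bash
python3 - <<'E'
from h import *
go([.5018,.0015,.0252],194.65)
for n in("scene","top"):
    im=np.mean([r.capture(n).astype(float) for _ in range(6)],0).astype(np.uint8); cv2.imwrite(f"pics/{n}6.png",im[...,::-1])
s=cv2.imread("pics/scene6.png");t=cv2.imread("pics/top6.png")
cv2.imwrite("pics/c10.png",cv2.resize(s[185:235,310:370],None,fx=12,fy=12,interpolation=cv2.INTER_CUBIC))
cv2.imwrite("pics/c11.png",cv2.resize(t[160:240,180:280],None,fx=7,fy=7,interpolation=cv2.INTER_CUBIC))
E
```

```text
t 10.5 pos [ 0.3121 -0.5529  0.1814] rot [-179.7     0.51 -163.6 ] F [ 0.5  0.6 -0.6] w 0.043958064504530776 j [-43.1  18.3  -8.5  -0.3 -62.6  59.7]
turn [-0.005   0.0089  0.0306] shift [-337.1  479.1  156.7]
```

View pics/c10.png

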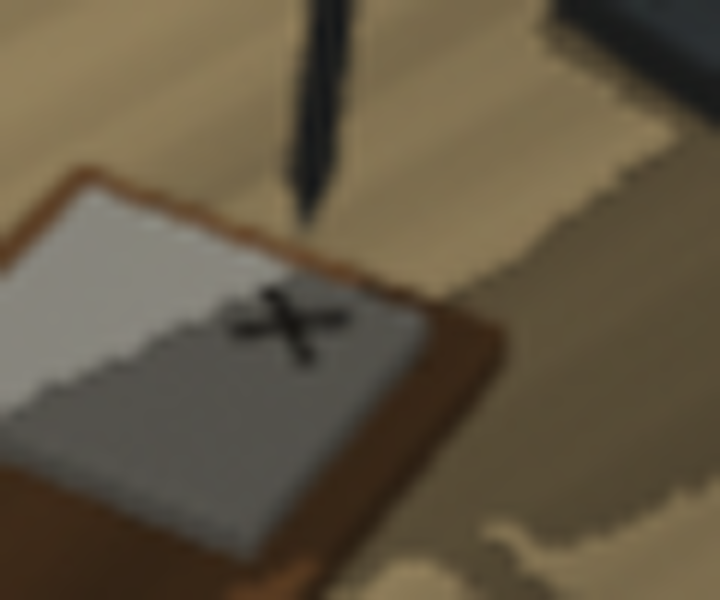

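View pics/c11.png

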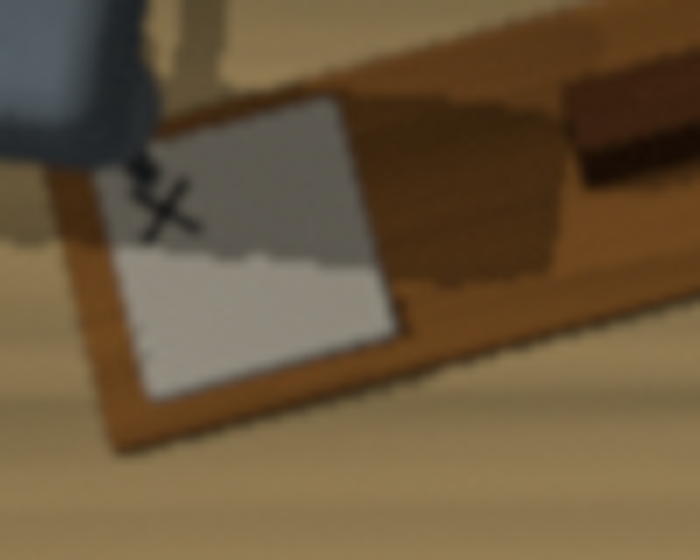

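View pics/top6.png

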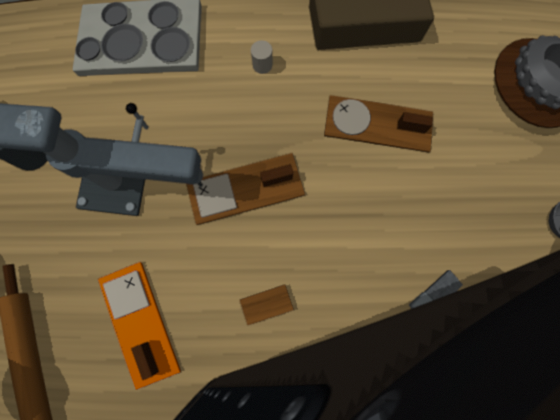

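```bash
python3 - <<'E'
from h import *
S=lambda u:px(u,12,(310,185)); t=lambda u:px(u,7,(180,160))
print("scene X",planept("scene",S((290,325)),.02),"tip",planept("scene",S((307,226)),.042))
print("top X",planept("top",t((167,210)),.02),"tip",planept("top",t((153,180)),.042),planept("top",t((150.5,185)),.042))
T=[[15,78,20],[35,25,20],[-35,25,20],[-35,95,20]]
U=t([(167,210),(338,94),(398,334),(150,402)])
s,f=fit([("top",T,U)],[.48,.06,.25]);print(np.degrees(s.x[2]),f(s.x).round(1),sled(s.x,T[:1]))
U2=S([(290,325),(250,553),(90,180),(428,315)]);T2=[T[0],T[1],[-35,95,20],[35,95,20]]
s,f=fit([("scene",T2,U2)],[.48,.06,.25]);print(np.degrees(s.x[2]),f(s.x).round(1),sled(s.x,T[:1]))
d=tri(t((151.5,183)),S((307,226)));x=tri(t((167,210)),S((290,325)));print("tri tip",d.x,d.fun.round(2),"X",x.x,x.fun.round(2))
E
```

```text
scene X [0.47744279 0.14212626 0.02      ] tip [0.47774142 0.14307834 0.042     ]
top X [0.47861616 0.14422408 0.02      ] tip [0.48154828 0.14418962 0.042     ] [0.48017041 0.14483534 0.042     ]
14.39316896236633 [ 0.2  0.3 -0.2  0.2 -0.  -0.1 -0.  -0.4] [[0.4781079 0.143772  0.02     ]]
14.403891061815965 [-0.2  0.3  0.  -1.5 -0.2  0.4  0.4  0.3] [[0.47794717 0.14107656 0.02      ]]
tri tip [0.47945858 0.14328166 0.04342506] [ 0.53  0.45  0.75 -0.2 ] X [0.47791548 0.14341279 0.01999577] [ 0.41  0.35  0.57 -0.15]
```

```bash
python3 - <<'E'
from h import *
a=cv2.imread("pics/top0.png").astype(int);b=cv2.imread("pics/top6.png").astype(int)
print("round/drill diff",np.abs(a-b)[90:155,320:440].mean(),np.abs(a-b)[100:180,80:190].mean())
print(r.close_job())
E
```

```text
round/drill diff 4.084871794871795 4.12219696969697
the job is handed in; nothing more can be done
None
```

I gripped the wooden sled with the square tile by its grip and slid it along the table, first in +y and then in +x. I released it under the drill bit, backed the arm well clear, and handed the job in at about 11 s. No verdict is reported.

**Placement:** after release, the X lies about 1–2 mm from straight below the bit tip, mostly short in x. The estimates of X minus tip in (x, y) were:

| View | Offset (mm) |
|---|---|
| Scene camera | (-0.3, -1.0) |
| Top camera | (-2 ± 1, -0.4) |
| Both cameras triangulated | (-1.5, +0.1) |

The two cameras disagree by about 2 mm, which is the calibration limit. I did not correct further, because at one point the sled stuck and then overshot by 1–2 mm.

**Other objects:** the round sled, drill and orange look-alike look unmoved between the first and last top pictures. A pixel comparison of the round sled and the drill showed only a small uniform difference, about 4 grey levels.

**Forces:** the largest reading was about 11 N, while the sled was coming to a stop. During one small adjustment the tool pulled up on the sled with about 2.6 N and read up to 0.8 mm high. That is less than its weight, so I don't think the sled left the table, but I didn't check this in a picture.

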